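# Set a rotary encoder on the sloping test stand with its connector facing the pointer

### The arm

A 7-joint arm with a two-finger parallel gripper is mounted at the origin on the work surface. World frame = base frame: x ahead of the robot, y to its left, z up, the work surface at z = 0. Lengths are in m, angles in degrees, forces in N, time in s.
With the tool pointing down it reaches from about 0.4 to 0.925 m from the base axis. Payload 5.6 kg.
Tool frame: the origin (TCP) lies between the finger pads; the fingertips stand 14 mm ahead of it and the grasp point (between the pads) lies 5 mm behind it; z points along the fingers, y is the line along which they close (so a half turn about z gives the same grasp; the last joint's range is limited). The gripper opens to 85 mm and grips with 20 to 120 N. Pads are 22 mm wide; open, the fingers measure 114 mm over their backs; the gripper's body (76 mm by 85 mm) begins 54 mm behind the grasp point. The pads swing forward as they close: fully open they stand 13 mm farther back than shut.
Start: joints at [64.286, 26.786, -0.665, 91.828, 0.344, 61.387, -3.226], TCP at [0.257, -0.597, 0.245] pointing down, gripper open.
Joint ranges: [-144.91, 144.91], [-17.63, 115.5], [-89.93, 88.59], [15.96, 139.68], [-74.01, 254.01], [8.47, 105.57], [-167.45, 167.45]. Speed limits (degrees/s): [147.25, 147.25, 180, 180, 180, 180, 180].

### API

Orientations are given as [roll, pitch, yaw] about the fixed x, y, z axes, in that order (R = Rz(yaw) Ry(pitch) Rx(roll)).
In Python, from plant import arm gives the robot as it stands. The module is installed in compiled form; this text tells all that it offers.
- The arm moves only by the tool send_rows, never from a script. Its arguments are lists of equal length, an entry for each row: "delta_rot": the turn, a rotation vector about the tool's x, y, z in degrees, a list of three; "slide": the shift along the tool's x, y, z in cm, a list of three; "claw": the closure, from -1 (fully open) to 1 (shut). In form: {"delta_rot": [[ax, ay, az], ...], "slide": [[tx, ty, tz], ...], "claw": [claw, ...]}. A call has exactly 5 rows; each row is the pose to reach, as a shift and turn from the pose commanded when the call began, along the tool's axes at that moment; what a row does not reach only later rows make up. A row lasts 1/12 s, in which the tool goes at most 41.7 mm and 7.16 degrees, less where a joint would pass 70% of its speed; a pose out of reach is approached as far as the arm can. A call with a gripper value outside its range is refused whole. The fingers move at their own pace and stop on an object; "force" is the grip in N (left out, the last holds). Time passes only in rows, so rows that repeat a pose let the fingers close, or fill a call up. It gives the time, the measured TCP pose, the force, the opening and the grip force at its end, in the units of the state.
- arm.get_state(): the state, without advancing time (a new reading comes with each control period).
- arm.read_camera(name): name is "side" or "top" or "wrist"; returns the picture (480x640x3 uint8, red, green, blue); there is no depth.
- arm.get_calibration(name): a dict with "vertical_fov" (degrees; the focal length in pixels is half the picture's height over the tangent of half this angle, whatever the lens; pixels are square), "cx", "cy" (the principal point, pixels), "eye" and "orientation" of the camera in the world. Camera axes: x right, y down, z forward; pixel columns grow to the right and rows downward; lengths in m; the calibration is good to about 2 mm. A picture is of the moment at which its call begins: read the wrist's pose just before it. get_calibration takes no time and is no camera call; for the wrist camera it gives the pose at the moment of the call.
- arm.job_done(): hands the job in; it is judged then, once.
The state is a dict: "t": time; "joint_pos": joint angles; "joint_vel": joint speeds; "joint_torque": joint torques, N m; "tool_pos": TCP position; "tool_rot": TCP orientation; "ft_force": force on the tool from outside, world axes, zero at the start; "moment": the same for the moment, N m; "finger_gap": finger opening in m; "gripper_force": force on a finger pad.
Only numpy, scipy, OpenCV 4.12 (cv2) and the standard library are available. Lean on these libraries where they do the work, as an engineer would, in place of code of your own. Each camera call takes 0.05 s, during which the arm holds its last target. There are 200 camera calls.

### The job

Lift the rotary encoder (the round part with a square connector on its side) out of the parts tray and set it on the dark round seat of the sloping test stand, connector pointing straight at the stand's pointer so that the test lead can be plugged in. Hold it until it stands flat on the sloping deck, do not drop it or let it tip onto it, then let go. Do not shift the pointer, and leave the other parts and the things on the bench where they are.

Things in the scene. Friction and masses are not known exactly. Their poses are not given: they have to be found in the camera images.
- encoder: (All sizes in mm.) Aluminium rotary encoder, 160 g: upright cylinder, diameter 44, height 48, boss and thin shaft on top to 62. Black connector block, 14 wide, sticks 12 out of its side, 4 to 16 above the underside. In the tray, turned any way. Origin: centre of underside; +z along the shaft, +x through the connector. Grip the round body from any side, 20 to 48 above the underside.
- port (a point): Outer end of the encoder's connector: 34 from the axis along the encoder's +x, 10 above its underside.
- tray: Open grey plastic parts tray, fixed, 292 long (its x) by 136 wide (its y) by 35 high outside, walls and floor 5 thick. Origin: centre of the underside. Holds three upright parts in a row along its length, about 80 apart: the encoder, a motor and a potentiometer, in any order.
- motor: Small plain steel motor can standing in the tray, diameter 28, height 36, thin shaft on top to 49; no connector. Origin: centre of the underside. To be left alone.
- pot: Potentiometer standing in the tray, black round body of diameter 26, height 14, with a threaded neck and shaft on top to 37. Origin: centre of the underside. To be left alone.
- stand: Test stand, fixed: a base 165 by 150, carrying a flat white deck 170 (up the slope) by 156, tilted 27 degrees. The low edge faces the stand's -x (towards the robot). Origin: centre of the underside of the base. It and the tray may change sides.
- seat (a point): Centre of the dark round seat (diameter 44, flat, no recess) in the middle of the deck's upper face, 78 above the table. The encoder's underside centre belongs here, its axis square to the deck. Downhill of it two stop pins (diameter 10, 10 high), 27.5 from this point, 40 degrees either side of straight downhill, clear the encoder's body by 0.5 when it is centred.
- pointer: Dark steel pointer clip on the deck, block 20 by 16 by 10 high, pointed nib towards the seat. It swings about the seat's centre on a stiff pivot; stands up to 0.9 rad either side of straight uphill. Origin: the seat's centre. +z square to the deck (up), +x from the seat's centre to the nib. The encoder stands right when its x and z axes are parallel to these.
- mark (a point): Tip of the pointer's nib: 43 from the seat's centre along the pointer's +x, 3 above the deck.
- cup_a: White paper cup, rim diameter 68, height 75, standing between tray and stand. Origin: centre of the underside.
- cup_b: A second such cup at the far side of the table. Origin: centre of the underside.
- tape: Roll of tape, diameter 90, 20 high, lying at the far side. Origin: centre of the underside.
- driver: Screwdriver lying to the robot's right, beyond the tray or stand. Origin: on the tool's underside.
- jar: Small white jar, diameter 50, height 60, at the far side. Origin: centre of the underside.
There are look-alikes about, which are no part of the job. Of the things that look like the stand, the smaller one is meant. Leave any green look-alike of the encoder alone.

How it is judged (in metres and radians):
On the way, in this order (a step that is already met when the one before it is completed fails the run):
1. the encoder is lifted clear of the tray, its underside more than 60 mm above the table, and not yet on the stand (height (world z) of encoder above 0.06 m and distance between encoder and seat above 0.03 m), for 0.1 s.
2. the encoder stands flat on the seat while the fingers still hold it: underside centre within 7 mm of the seat's centre, its axis within 0.07 rad of square to the deck (distance between encoder and seat below 0.007 m and angle between the z axis of encoder and the z axis of pointer, either way round below 0.07 rad and contact force between the fingers and encoder above 1 N), for 0.15 s.
At the end, for the whole second after the job is handed in: The encoder, released and at rest, stands on the seat: underside centre within 7 mm of the seat's centre, axis within 0.07 rad of square to the deck, connector towards the pointer's nib and within 0.15 rad of its direction (distance between encoder and seat below 0.007 m and angle between the z axis of encoder and the z axis of pointer, either way round below 0.07 rad and angle between the x axis of encoder and the x axis of pointer, either way round below 0.15 rad and x of port in the frame of pointer above 0.02 m and linear speed of encoder below 0.01 m/s and contact force between the fingers and encoder below 0.1 N); the robot touches nothing.
It fails at once if the pointer is shifted by more than 5 mm (distance of mark from where it was at the start of the episode above 0.005 m).
It fails at once if another part or a bench item is moved by more than 25 mm (distance of any of motor, pot, cup_a, cup_b, tape, driver, jar from where it was at the start of the episode above 0.025 m).
It also fails if it takes over 42 s, if anything falls off the work surface, if the arm or the gripper's body presses on something with over 40 N, if the wrist force passes 120 N, or if a joint passes its speed limit or range.

## Working session

There is one attempt and no reset: what is moved stays moved. The work goes in short steps, Python scripts to look and compute and a tool call to move; the robot and the scene stay as the last step left them, time stands still between calls to the robot, and variables do not carry over. Pictures are saved under pics/ and viewed, at most 10 in all, crops included, and the job is handed in when it is done.

Besides the shell and the picture viewer there is one more tool, called after "Emit:" by a JSON object that holds its "method" and its "body". send_rows: Moves the arm, as the interface text tells. Its arguments: {"type":"object","properties":{"delta_rot":{"type":"array"},"slide":{"type":"array"},"claw":{"type":"array"},"force":{"type":"number"}},"required":["delta_rot","slide","claw"]}

```bash
mkdir -p pics; cat > h.py <<'E'
import numpy as np, cv2
from scipy.spatial.transform import Rotation as R
from plant import arm
def cal(n):
    c=arm.get_calibration(n); return c
def K(c): return 240/np.tan(np.radians(c["vertical_fov"])/2)
def Rm(o):
    o=np.array(o,float)
    return o if o.shape==(3,3) else R.from_euler('xyz',o,degrees=True).as_matrix()
def ray(c,u,v):
    f=K(c); d=Rm(c["orientation"])@np.array([(u-c["cx"])/f,(v-c["cy"])/f,1]); return np.array(c["eye"]),d
def onz(c,u,v,z):
    e,d=ray(c,u,v); return e+d*(z-e[2])/d[2]
def onplane(c,u,v,p,n):
    e,d=ray(c,u,v); return e+d*((p-e)@n)/(d@n)
def proj(c,p):
    q=Rm(c["orientation"]).T@(np.array(p)-np.array(c["eye"])); f=K(c); return np.array([c["cx"]+f*q[0]/q[2],c["cy"]+f*q[1]/q[2]])
def snap(n,f):
    c=cal(n); im=arm.read_camera(n); cv2.imwrite('pics/'+f,cv2.cvtColor(im,cv2.COLOR_RGB2BGR)); return c,im
E
python3 - <<'E'
from h import *
print(arm.get_state())
for n in("top","side","wrist"):
    c,im=snap(n,n+"0.png"); print(n,c)
E
```

```text
{'t': 0.0, 'joint_pos': array([64.28524645, 26.83612513, -0.6664288 , 91.88038372,  0.34415492,
       61.387478  , -3.22295708]), 'joint_vel': array([-0.01637945,  0.05519624,  0.00391256, -0.015352  ,  0.03274028,
       -0.01287141, -0.00027677]), 'joint_torque': array([ 2.09220939e-04, -5.32380831e+01,  2.19127676e-02, -2.51297253e+01,
        1.14983428e-02,  7.92936771e-03, -3.64934954e-05]), 'tool_pos': array([ 0.2563367 , -0.59674004,  0.24434079]), 'tool_rot': array([-1.79898224e+02,  6.71714396e-03,  2.32518116e+01]), 'ft_force': array([-2.08918131, -0.26341074,  0.06464479]), 'moment': array([ 0.01642077, -0.03651879, -0.00304146]), 'gripper_force': 0.0, 'finger_gap': 0.08559043495638832}
top {'vertical_fov': 50.100980424007645, 'cx': 321.0288989586488, 'cy': 236.4728560175402, 'eye': array([ 0.27877521, -0.02951953,  1.21876394]), 'orientation': array([-1.68105119e+02,  1.31266179e-01, -9.57115865e+01])}
side {'vertical_fov': 48.84227737413864, 'cx': 321.6135684512322, 'cy': 243.37841888448398, 'eye': array([0.22901575, 0.73312531, 0.87639857]), 'orientation': array([-133.42434571,    0.97930767, -158.66325701])}
wrist {'vertical_fov': 63.50187204385353, 'cx': 317.84185366591464, 'cy': 237.43105143186045, 'eye': array([ 0.31725403, -0.57002255,  0.37517128]), 'orientation': array([164.62435247,   0.2001895 , -66.74919549])}
```

View pics/top0.png

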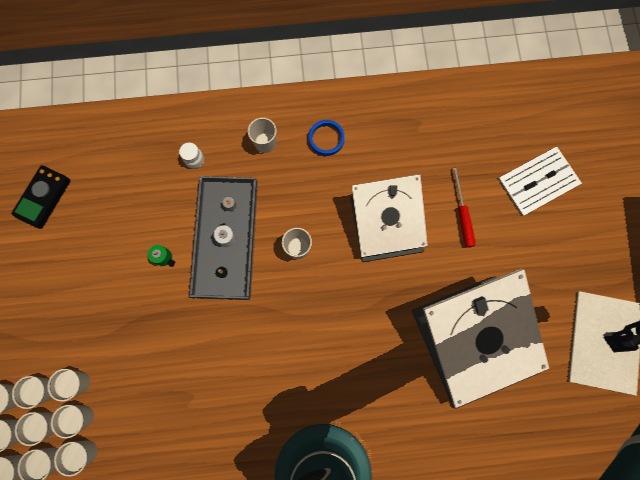

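View pics/side0.png

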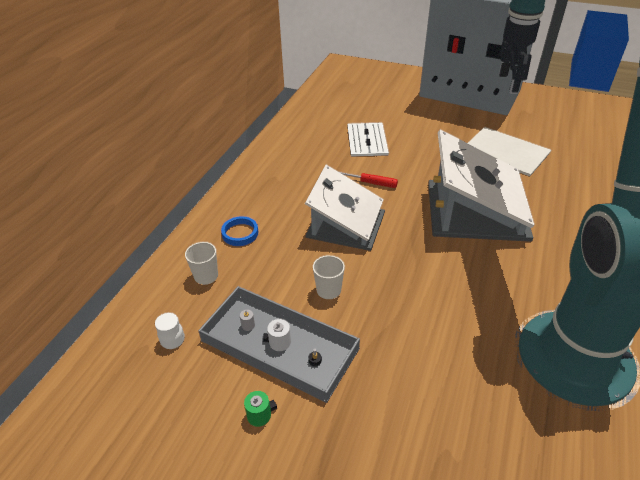

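Top view: the silver encoder stands in the tray's middle at (223,235), with the green look-alike at (160,255), the motor at (228,203) and the pot at (221,272). The smaller stand, which is the one meant, is at (390,217); the big one is at (489,340). In the side view the encoder is at (278,333) with its connector at (266,338).

```bash
python3 - <<'E'
from h import *
c=cal("top");s=cal("side")
t=cv2.imread('pics/top0.png');d=cv2.imread('pics/side0.png')
def crop(i,x,y,r): return cv2.resize(i[y-r*3//4:y+r*3//4,x-r:x+r],(400,300),interpolation=cv2.INTER_CUBIC)
cv2.imwrite('pics/crop1.png',np.vstack([np.hstack([crop(t,223,238,40),crop(d,278,335,40)]),np.hstack([crop(t,390,212,48),crop(d,345,203,48)])]))
print("enc top",onz(c,223,233,.06),onz(s,279,325,.06))
print("seat",onz(c,390.5,216.5,.078),onz(s,347.5,200.5,.078))
for n,p in dict(cup=(296,243),pot=(221,272),mot=(228,203)).items(): print(n,onz(c,*p,.04))
for p in((202,177),(257,178),(250,299),(189,297)): print(onz(c,*p,.035))
for n,p,z in (("nib",(392,196),.09),):print(n,onz(c,*p,z))
E
```

```text
enc top [0.55271867 0.17337076 0.06      ] [0.54966849 0.1773119  0.06      ]
seat [ 0.5487112  -0.21365737  0.078     ] [ 0.54488662 -0.20881903  0.078     ]
cup [0.51643244 0.00828288 0.04      ]
pot [0.46567583 0.18705027 0.04      ]
mot [0.62924022 0.1606196  0.04      ]
[0.70203358 0.21989825 0.035     ]
[0.68617996 0.0878278  0.035     ]
[0.39738436 0.12536014 0.035     ]
[0.41595423 0.26468858 0.035     ]
nib [ 0.593391  -0.2212659  0.09     ]
```

View pics/crop1.png

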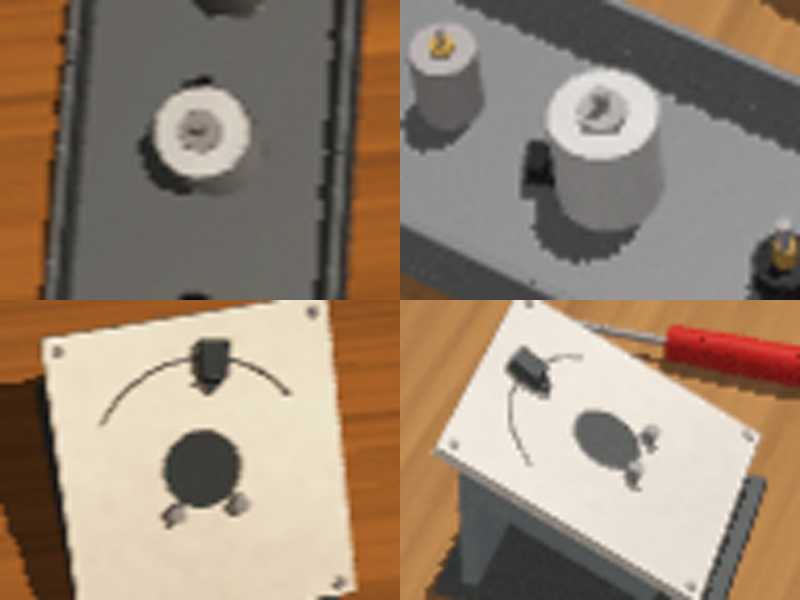

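Crop: the silver encoder's connector points away from the robot (top px about (222.6,224)). The small stand's seat is at top px (390.5,216.5), with the nib at about (392,194). I'll move to a hover over the stand for a close look on the way.

```bash
cat >> h.py <<'E'
def down(yaw): return (R.from_euler('z',yaw,degrees=True)*R.from_euler('x',180,degrees=True)).as_matrix()
def go(p,Rt):
    s=arm.get_state(); R0=R.from_euler('xyz',s["tool_rot"],degrees=True).as_matrix()
    print("slide cm",np.round(R0.T@(np.array(p)-s["tool_pos"])*100,2),"rot",np.round(R.from_matrix(R0.T@Rt).as_rotvec(degrees=True),2))
E
python3 - <<'E'
from h import *
go([.3,-.5,.34],down(15)); go([.49,-.2,.33],down(0))
c=cal("top");s=cal("side")
def tri(a,b):
    e1,d1=ray(c,*a);e2,d2=ray(s,*b); M=np.array([d1,-d2]).T
    k=np.linalg.lstsq(M,e2-e1,rcond=None)[0]; p,q=e1+k[0]*d1,e2+k[1]*d2
    return (p+q)/2,np.linalg.norm(p-q)
P=[tri(*x) for x in (((355.7,188.5),(309.7,201.6)),((417.1,178.9),(328,167.7)),((423.1,243.9),(380.8,199.6)),((390.5,216.5),(347.5,200.5)))]
for p in P: print(p)
A,B,C=[p[0] for p in P[:3]]
n=np.cross(B-A,C-B); n/=np.linalg.norm(n); n*=np.sign(n[2]); print("n",n,"tilt",np.degrees(np.arccos(n[2])),"yaw",np.degrees(np.arctan2(-n[1],-n[0])))
E
```

```text
slide cm [ 7.83 -7.19 -9.54] rot [-0.08  0.01  8.25]
slide cm [ 37.13 -27.25  -8.51] rot [-8.000e-02  2.000e-02  2.325e+01]
(array([ 0.6135805 , -0.13903806,  0.10853509]), np.float64(0.0005144617506061226))
(array([ 0.62223412, -0.27998368,  0.1076348 ]), np.float64(0.0009014593558013227))
(array([ 0.48390376, -0.28758925,  0.03859749]), np.float64(0.0018486178832445934))
(array([ 0.54833777, -0.21460593,  0.0732085 ]), np.float64(0.0029683403952076707))
n [-0.4448537  -0.03302939  0.89499399] tilt 26.492342256398434 yaw 4.246291983422699
```

Emit:
{"method": "send_rows", "body": {"delta_rot": [[0,0,0],[0,0,3],[0,0,8],[0,0,12],[0,0,16]], "slide": [[0,0,-4],[2,-1.5,-8],[5,-4,-9.5],[8.5,-6.5,-9.5],[12,-9,-9.5]], "claw": [-1,-1,-1,-1,-1]}}

```text
t: 0.57
tool_pos: [0.3282, -0.4725, 0.3419]
tool_rot: [179.8, -0.1, 6.9]
ft_force: [0.9, -1.1, -1.3]
finger_gap: 0.0851
gripper_force: 0.0
```

```bash
python3 -c "
from h import *
go([.49,-.2,.33],down(0));print(arm.get_state()['tool_pos'])"
```

```text
slide cm [ 19.36 -25.1    1.15] rot [ 0.15 -0.1   6.94]
[ 0.32817225 -0.47248725  0.34190984]
```

Emit:
{"method": "send_rows", "body": {"delta_rot": [[0,0,1],[0,0,3],[0,0,5],[0,0,7],[0,0,7]], "slide": [[2.5,-3.2,0],[5,-6.5,0],[7.5,-9.8,0],[10,-13,0],[12.5,-16.2,0]], "claw": [-1,-1,-1,-1,-1]}}

```text
t: 0.98
tool_pos: [0.4317, -0.2947, 0.3402]
tool_rot: [180.0, 0.0, 0.2]
ft_force: [0.9, 0.1, -0.8]
finger_gap: 0.0852
gripper_force: 0.0
```

Emit:
{"method": "send_rows", "body": {"delta_rot": [[0,0,0],[0,0,0],[0,0,0],[0,0,0],[0,0,0]], "slide": [[2.5,-3.2,0],[5,-6.5,0],[6.9,-8.9,1],[6.9,-8.9,1],[6.9,-8.9,1]], "claw": [-1,-1,-1,-1,-1]}}

```text
t: 1.4
tool_pos: [0.5004, -0.2053, 0.3293]
tool_rot: [-179.9, 0.1, 0.5]
ft_force: [-0.8, -1.1, -0.2]
finger_gap: 0.0853
gripper_force: 0.0
```

```bash
python3 -c "
from h import *
c,im=snap('wrist','w1.png');print(arm.get_state()['tool_pos'],c, proj(c,[.548,-.214,.078]))
np.save('w1cal.npy',c,allow_pickle=True)"
```

```text
[ 0.49962608 -0.20722228  0.32969501] {'vertical_fov': 63.50187204385353, 'cx': 317.84185366591464, 'cy': 237.43105143186045, 'eye': array([ 0.56683014, -0.2042711 ,  0.45999683]), 'orientation': array([ 1.64497411e+02,  1.48398062e-01, -8.94923087e+01])} [328.80830867 150.26243475]
```

View pics/w1.png

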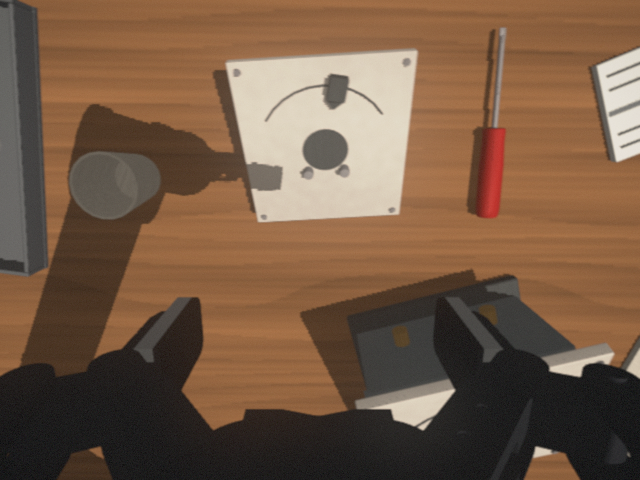

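The wrist view shows the small stand clearly: seat at about (325,150), pointer block at (337,88) with its nib at about (334,106), screws at (237,72), (406,62), (391,211) and (264,216). Next I measure these properly.

```bash
python3 - <<'E'
from h import *
c=np.load('w1cal.npy',allow_pickle=True).item()
im=cv2.imread('pics/w1.png'); g=cv2.cvtColor(im,cv2.COLOR_BGR2GRAY)
m=(g<110).astype(np.uint8); sub=np.zeros_like(m); sub[50:200,285:370]=m[50:200,285:370]
cs,_=cv2.findContours(sub,cv2.RETR_EXTERNAL,cv2.CHAIN_APPROX_NONE)
seat=nib=None
for k in cs:
    a=cv2.contourArea(k)
    if a>150: print(a,cv2.boundingRect(k)); 
    if a>800: e=cv2.fitEllipse(k); print("ell",e); seat=e[0]
S=onz(c,*seat,.078); print("seat",S)
for yaw in (2,4,6):
    n=R.from_euler('zy',[yaw,-27],degrees=True).apply([0,0,1]); 
    X=R.from_euler('zy',[yaw,-27],degrees=True).apply([1,0,0]);Y=np.cross(n,X)
    Q=[onplane(c,*p,S,n)-S for p in((237,72),(406,62),(391,211),(264,216))]
    print(yaw,[np.round([q@X*1e3,q@Y*1e3],1) for q in Q])
    for p in((334,107),(333,107)):
        q=onplane(c,*p,S+.003*n,n)-S; print("nib",np.linalg.norm(q),np.degrees(np.arctan2(q@Y,q@X)))
cv2.imwrite('pics/w1c.png',cv2.resize(im[60:190,270:400],(600,600),interpolation=cv2.INTER_CUBIC))
E
```

```text
1262.0 (304, 130, 43, 39)
ell ((324.8915710449219, 149.11282348632812), (38.00087356567383, 42.320926666259766), 80.29598236083984)
539.5 (322, 75, 29, 33)
seat [ 0.54904569 -0.21021714  0.078     ]
2 [array([74.2, 72.4]), array([ 78.6, -67.8]), array([-77.6, -71. ]), array([-81.5,  68.7])]
nib 0.04406983784416023 -11.387221717298914
nib 0.04392695956525636 -10.253993660281449
4 [array([76.7, 69.7]), array([ 76.2, -70.5]), array([-80. , -68.2]), array([-79. ,  71.5])]
nib 0.04406983784416023 -13.38722171729891
nib 0.04392695956525636 -12.25399366028145
6 [array([79.1, 67. ]), array([ 73.6, -73.1]), array([-82.4, -65.4]), array([-76.5,  74.2])]
nib 0.04406983784416023 -15.387221717298914
nib 0.04392695956525636 -14.253993660281452
```

View pics/w1c.png

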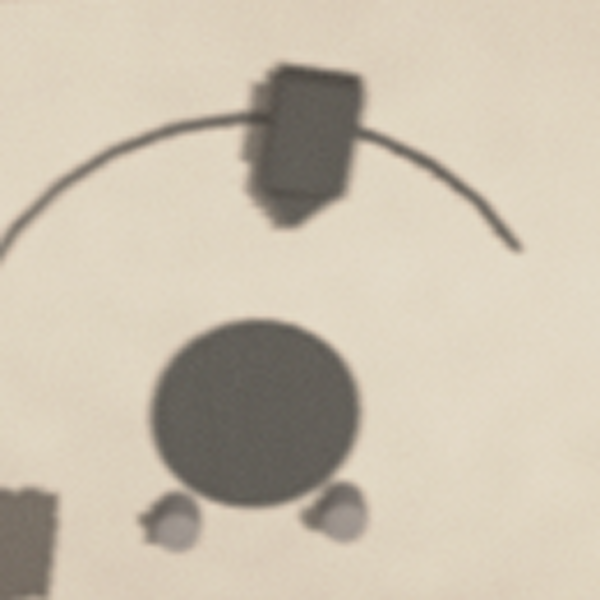

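Stand yaw is about 4°, the seat is at about (0.549,-0.210,0.078), and the nib sits about 12° clockwise of uphill. Next, over to the tray.

Emit:
{"method": "send_rows", "body": {"delta_rot": [[0,0,2],[0,0,4],[0,0,6],[0,0,8],[0,0,8]], "slide": [[0,-4,0],[0,-8,0],[0,-12,0],[0,-16,0],[0,-20,0]], "claw": [-1,-1,-1,-1,-1]}}

```text
t: 1.87
tool_pos: [0.4985, -0.0078, 0.3306]
tool_rot: [179.9, -0.0, -8.1]
ft_force: [1.1, 0.2, -0.1]
finger_gap: 0.0857
gripper_force: 0.0
```

```bash
python3 -c "
from h import *
go([.50,.178,.27],down(-8));s=arm.get_state();print(s['tool_pos'],s['joint_pos'])"
```

```text
slide cm [ -2.46 -18.42   6.04] rot [ 0.05 -0.04 -0.06]
[ 0.49847074 -0.00777135  0.33059403] [  14.90772667    8.62551182  -19.81234714  105.71988484    3.25051041
   66.16281033 -104.07384273]
```

Emit:
{"method": "send_rows", "body": {"delta_rot": [[0,0,0],[0,0,0],[0,0,0],[0,0,0],[0,0,0]], "slide": [[-0.5,-4,0.5],[-1,-8,1.5],[-1.5,-12,2.5],[-2,-15.5,4],[-2.5,-18.5,6]], "claw": [-1,-1,-1,-1,-1]}}

```text
t: 2.28
tool_pos: [0.5002, 0.1803, 0.2712]
tool_rot: [-179.9, -0.2, -7.9]
ft_force: [1.4, 0.3, 0.3]
finger_gap: 0.0854
gripper_force: 0.0
```

Emit:
{"method": "send_rows", "body": {"delta_rot": [[0,0,0],[0,0,0],[0,0,0],[0,0,0],[0,0,0]], "slide": [[0,0,0],[0,0,0],[0,0,0],[0,0,0],[0,0,0]], "claw": [-1,-1,-1,-1,-1]}}

```text
t: 2.7
tool_pos: [0.5001, 0.1773, 0.271]
tool_rot: [180.0, -0.1, -8.0]
ft_force: [-0.2, -0.4, 0.5]
finger_gap: 0.0853
gripper_force: 0.0
```

```bash
python3 -c "
from h import *
c,im=snap('wrist','w2.png');print(arm.get_state()['tool_pos'],arm.get_state()['tool_rot'],c['eye'], proj(c,[.551,.174,.053]))
np.save('w2cal.npy',c,allow_pickle=True)"
```

```text
[0.49995876 0.17765744 0.27094715] [ 1.79989076e+02 -8.18610910e-02 -7.92813182e+00] [0.56554236 0.16865434 0.40185733] [314.57313121 148.98858106]
```

View pics/w2.png

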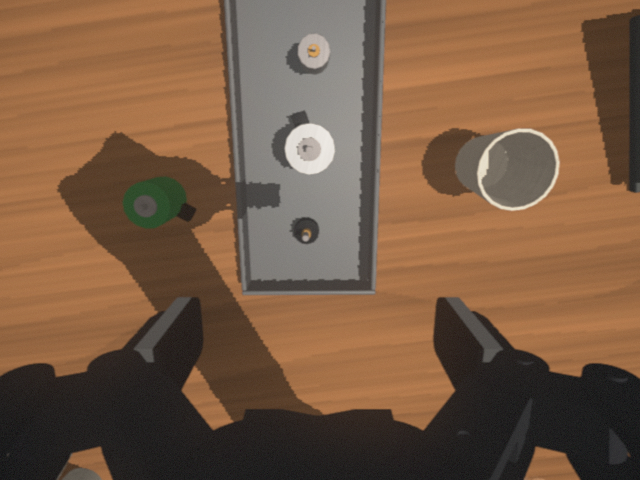

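The wrist view shows the encoder's top disc at (310,148), its connector's end at about (299,114), the motor at (314,51) and the pot at (306,231).

```bash
python3 - <<'E'
from h import *
c=np.load('w2cal.npy',allow_pickle=True).item()
im=cv2.imread('pics/w2.png'); g=cv2.cvtColor(im,cv2.COLOR_BGR2GRAY)
m=(g>185).astype(np.uint8); w=np.zeros_like(m); w[110:185,270:350]=m[110:185,270:350]
k=max(cv2.findContours(w,cv2.RETR_EXTERNAL,cv2.CHAIN_APPROX_NONE)[0],key=cv2.contourArea)
e=cv2.fitEllipse(k); print(e); P=onz(c,*e[0],.053); print("top ctr",P,"diam mm",np.linalg.norm(onz(c,e[0][0]+e[1][0]/2,e[0][1],.053)-onz(c,e[0][0]-e[1][0]/2,e[0][1],.053))*1e3)
m=(g<62).astype(np.uint8); w=np.zeros_like(m); w[105:128,285:318]=m[105:128,285:318]
k=max(cv2.findContours(w,cv2.RETR_EXTERNAL,cv2.CHAIN_APPROX_NONE)[0],key=cv2.contourArea)
r=cv2.minAreaRect(k); print(r,cv2.boxPoints(r))
for b in cv2.boxPoints(r):
    q=(onz(c,*b,.021)-P)[:2]; print(np.round(q*1e3,1),np.linalg.norm(q),np.degrees(np.arctan2(q[1],q[0])))
cr=cv2.resize(im[95:185,260:360],(800,600)); cv2.imwrite('pics/w2c.png',cv2.resize(im[95:180,255:368],(798,600),interpolation=cv2.INTER_CUBIC))
E
```

```text
((309.66455078125, 148.42364501953125), (48.48904037475586, 49.395328521728516), 176.50779724121094)
top ctr [0.5520748  0.17819807 0.053     ] diam mm 42.55176294455979
((296.50006103515625, 124.00000762939453), (1.3416407108306885, 3.5777084827423096), 63.43495178222656) [[294.60007  124.20001 ]
 [297.80008  122.600006]
 [298.40005  123.8     ]
 [295.20004  125.40001 ]]
[22.8 11.7] 0.025624803923651282 27.26067892244654
[23.8  8.5] 0.02527389479386041 19.722447917327763
[22.6  8.1] 0.024057373343750903 19.76086020211521
[21.6 11.3] 0.024420731513842307 27.679170732290064
```

View pics/w2c.png

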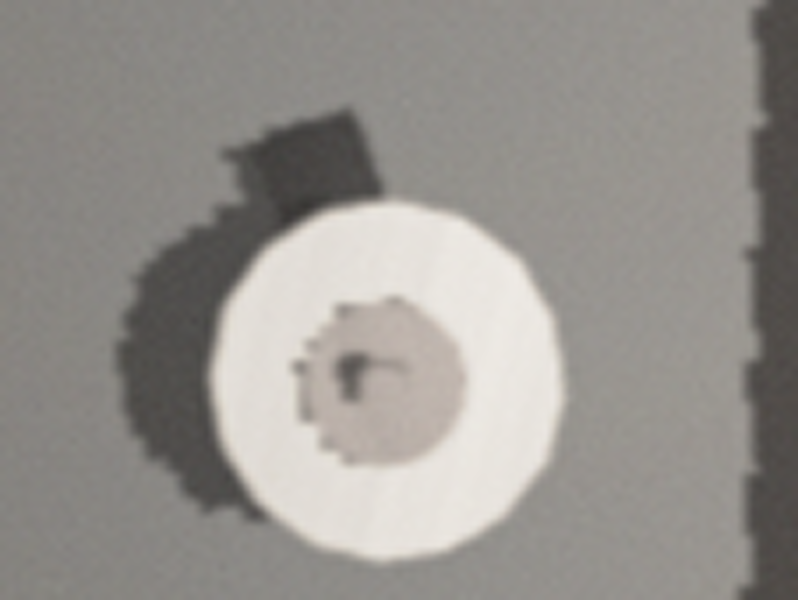

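```bash
python3 - <<'E'
from h import *
c=np.load('w2cal.npy',allow_pickle=True).item()
P=np.array([.5521,.1782,0]); s=7.062
pts=[onz(c,255+a/s,95+b/s,.021) for a,b in((352,108),(382,190),(257,143))]
for p in pts: print(np.round((p-P)*1e3,1),np.linalg.norm((p-P)[:2]))
d=pts[0]-pts[1]; print("edge az",np.degrees(np.arctan2(d[1],d[0])))
d=(pts[0]+pts[2])/2-P; print("ctr az",np.degrees(np.arctan2(d[1],d[0])))
d=pts[2]-pts[0]; print("front az-90",np.degrees(np.arctan2(d[1],d[0]))-90, np.linalg.norm(d))
for p in((314,51,.041),(306.5,230,.019)): q=onz(c,*p)-P; print(q, np.linalg.norm(q[:2]))
# top/side check of encoder centre from initial pictures
t=cal('top'); print(onz(t,223-40+201/5,238-30+131/5,.053))
sd=cal('side'); print(onz(sd,278-40+(603-400)/5,335-30+113/5,.053))
go([.552,.178,.12],down(20)); go([.552,.178,.039],down(20))
E
```

```text
[33.8  0.3 21. ] 0.03375785215714277
[22.9 -2.1 21. ] 0.02301122206842084
[31.1 13.5 21. ] 0.033920194338681674
edge az 12.637124351879907
ctr az 12.011799587013284
front az-90 11.303593974436382 0.013399474974621762
[ 0.07917606 -0.01499186  0.041     ] 0.08058290198773524
[-0.08108711  0.01578046  0.019     ] 0.08260836457031773
[0.55147682 0.17430607 0.053     ]
[0.5505006  0.17857595 0.053     ]
slide cm [ 5.13 -0.75 15.1 ] rot [  0.03  -0.08 -27.93]
slide cm [ 5.12 -0.76 23.2 ] rot [  0.03  -0.08 -27.93]
```

Emit:
{"method": "send_rows", "body": {"delta_rot": [[0,0,-6],[0,0,-12],[0,0,-18],[0,0,-24],[0,0,-30]], "slide": [[1,-0.1,2],[2,-0.3,5],[3,-0.5,8],[4,-0.7,11],[5.1,-0.8,14]], "claw": [-1,-1,-1,-1,-1]}}

```text
t: 3.17
tool_pos: [0.5518, 0.1795, 0.1296]
tool_rot: [180.0, -0.1, 22.5]
ft_force: [0.6, -1.1, -0.3]
finger_gap: 0.0852
gripper_force: 0.0
```

Emit:
{"method": "send_rows", "body": {"delta_rot": [[0,0,0],[0,0,0],[0,0,0],[0,0,0],[0,0,0]], "slide": [[0,0,0],[0,0,0],[0,0,0],[0,0,0],[0,0,0]], "claw": [-1,-1,-1,-1,-1]}}

```text
t: 3.58
tool_pos: [0.5516, 0.1808, 0.1325]
tool_rot: [180.0, -0.2, 22.2]
ft_force: [-0.2, 0.4, 0.3]
finger_gap: 0.0854
gripper_force: 0.0
```

```bash
python3 - <<'E'
from h import *
c,im=snap('wrist','w3.png'); s=arm.get_state(); print(s['tool_pos'],s['tool_rot'],s['joint_pos'])
g=cv2.cvtColor(im,cv2.COLOR_RGB2GRAY); p=proj(c,[.5515,.178,.053]); print(p)
m=(g>185).astype(np.uint8)
for k in cv2.findContours(m,cv2.RETR_EXTERNAL,cv2.CHAIN_APPROX_NONE)[0]:
    if cv2.contourArea(k)>1500: e=cv2.fitEllipse(k); print(e,onz(c,*e[0],.053))
go([.5515,.178,.038],down(22))
E
```

```text
[0.55144999 0.18071848 0.13227854] [179.94700886  -0.18234985  22.22229163] [-4.16155314e-02  3.14306684e+01 -2.79147333e+01  1.05536703e+02
  1.93951249e+01  4.75774234e+01 -1.05460066e+02]
[324.20375059 254.58056494]
((324.0094909667969, 262.95574951171875), (51.72918701171875, 77.87444305419922), 94.76075744628906) [0.54680979 0.17618162 0.053     ]
((404.5030212402344, 129.9546661376953), (46.52534484863281, 49.67897033691406), 27.043785095214844) [0.63056415 0.16523484 0.053     ]
slide cm [-0.13  0.24  9.43] rot [ 0.05 -0.18  0.22]
```

Emit:
{"method": "send_rows", "body": {"delta_rot": [[0,0,0],[0,0,0],[0,0,0],[0,0,0],[0,0,0]], "slide": [[-0.1,0.25,2.5],[-0.1,0.25,5],[-0.1,0.25,7],[-0.1,0.25,8.5],[-0.1,0.25,9.4]], "claw": [-1,-1,-1,-1,-1]}}

```text
t: 4.05
tool_pos: [0.5504, 0.1775, 0.0356]
tool_rot: [180.0, 0.0, 22.2]
ft_force: [0.8, -0.4, -0.5]
finger_gap: 0.0854
gripper_force: 0.0
```

Emit:
{"method": "send_rows", "body": {"delta_rot": [[0,0,0],[0,0,0],[0,0,0],[0,0,0],[0,0,0]], "slide": [[0,0,0],[0,0,0],[0,0,0],[0,0,0],[0,0,0]], "claw": [-0.6,-0.4,-0.2,0,0.1], "force": 40}}

```text
t: 4.47
tool_pos: [0.5518, 0.178, 0.0379]
tool_rot: [180.0, -0.1, 22.2]
ft_force: [-2.0, -0.5, 7.3]
finger_gap: 0.0424
gripper_force: 40.2
```

Emit:
{"method": "send_rows", "body": {"delta_rot": [[0,0,0],[0,0,0],[0,0,0],[0,0,0],[0,0,0]], "slide": [[0,0,0],[0,0,0],[0,0,0],[0,0,0],[0,0,0]], "claw": [1,1,1,1,1], "force": 40}}

```text
t: 4.88
tool_pos: [0.5518, 0.178, 0.0379]
tool_rot: [180.0, -0.1, 22.2]
ft_force: [-1.3, -0.7, 7.1]
finger_gap: 0.0434
gripper_force: 40.2
```

```bash
python3 - <<'E'
from h import *
c,im=snap('wrist','w4.png'); s=arm.get_state(); print(s)
E
```

```text
{'t': 4.9333, 'joint_pos': array([  -3.04237746,   39.21325986,  -23.75504979,  107.59672855,
         24.42847273,   38.08357991, -109.26945341]), 'joint_vel': array([-0.03526784, -0.02687776, -0.03220949, -0.02532656, -0.02819903,
        0.02763402,  0.06198017]), 'joint_torque': array([-6.91289292e-02, -4.99983680e+01, -6.09808803e+00, -1.52764392e+01,
        8.73934524e-02, -3.70170968e-01,  2.07270037e-03]), 'tool_pos': array([0.55178498, 0.17804298, 0.03785127]), 'tool_rot': array([ 1.79974469e+02, -1.37503360e-01,  2.22391502e+01]), 'ft_force': array([-1.54587639, -0.63509545,  6.90915203]), 'moment': array([-0.12806125,  0.27871284, -0.02868288]), 'gripper_force': 40.20015835762024, 'finger_gap': 0.042917567917689636}
```

View pics/w4.png

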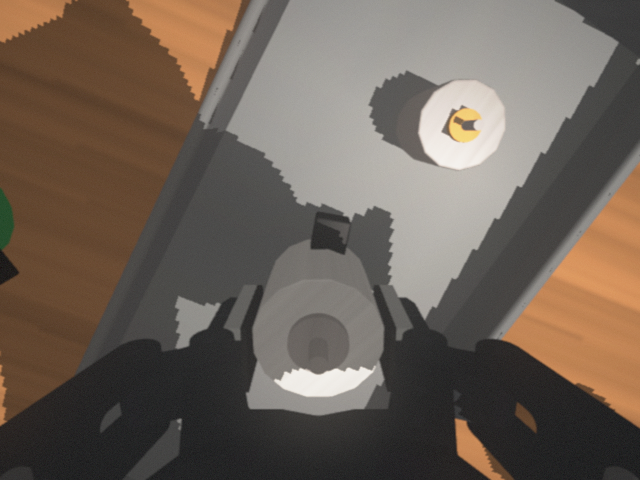

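The encoder is held, with its top disc's centre at about (319,337) and the connector's top outer edge at (315,212)–(351,218). Work out its place in the tool frame.

```bash
python3 - <<'E'
from h import *
c=cal('wrist'); s=arm.get_state(); R0=Rm(s['tool_rot']); T=s['tool_pos']
f=lambda u,v,z: R0.T@(onz(c,u,v,z)-T)*1e3
C=f(319,337.5,.053); print("ctr tool mm",C, "edges",f(253,337,.053),f(385,337,.053),f(320,278,.053),f(318,397,.053))
a,b=f(315,212,.021),f(351,218,.021); print(a,b,np.linalg.norm(a-b))
m=(a+b)/2-C; print("conn dir in tool (about tool z)",np.degrees(np.arctan2(m[1],m[0])),np.hypot(*m[:2]))
d=b-a; print("front normal",np.degrees(np.arctan2(d[1],d[0]))-90)
E
```

```text
ctr tool mm [  0.18757784  -0.57590815 -15.14858657] edges [  0.3535781  -22.53821229 -15.15797448] [  0.39240714  21.37421369 -15.13831413] [ 21.31187939  -0.27558264 -15.09775672] [-22.92467686  -0.90449652 -15.20419988]
[36.13810483 -2.12654498 16.93709516] [33.76318655 11.89363696 16.93764294] 14.219906425968645
conn dir in tool (about tool z) 8.925260120742866 35.189153528722315
front normal 9.614230721327516
```

Emit:
{"method": "send_rows", "body": {"delta_rot": [[0,0,0],[0,0,0],[0,0,0],[0,0,0],[0,0,0]], "slide": [[0,0,-1],[0,0,-3.5],[0,0,-7],[0,0,-11],[0,0,-15]], "claw": [1,1,1,1,1]}}

```text
t: 5.35
tool_pos: [0.55, 0.1775, 0.188]
tool_rot: [-180.0, 0.1, 22.3]
ft_force: [0.7, -0.7, -1.3]
finger_gap: 0.0431
gripper_force: 41.0
```

```bash
cat >> h.py <<'E'
def deck(phi,yaw=4.):  # pointer-like frame, x at phi from uphill
    return (R.from_euler('zy',[yaw,-27],degrees=True)*R.from_euler('z',phi,degrees=True)).as_matrix()
def toolR(phip,yaw=4.): return deck(phip,yaw)@np.diag([1,-1,-1])
def tcp(S,phip,h,yaw=4.,off=(0.0002,-0.0005,0.0329)): # underside h above seat
    Rt=toolR(phip,yaw); return np.array(S)+Rt[:,2]*(-h)-Rt@np.array(off),Rt
E
python3 - <<'E'
from h import *
p,Rt=tcp([.549,-.211,.078],-3,.09); print(p); go(p,Rt); go([.52,0,.22],Rt)
E
```

```text
[ 0.49303417 -0.21150341  0.18741788]
slide cm [-20.01  33.84   0.07] rot [-5.48 26.67 20.87]
slide cm [-9.51 15.29 -3.19] rot [-5.48 26.67 20.87]
```

Emit:
{"method": "send_rows", "body": {"delta_rot": [[0,0,2],[-0.5,3,5],[-1.5,7,8],[-2.5,12,11],[-3,16,14]], "slide": [[-1.9,3,-1.5],[-3.8,6,-2.5],[-5.7,9.2,-3.2],[-7.6,12.3,-3.2],[-9.5,15.3,-3.2]], "claw": [1,1,1,1,1]}}

```text
t: 5.77
tool_pos: [0.5201, -0.0017, 0.2197]
tool_rot: [178.8, -16.5, 8.2]
ft_force: [-0.2, -0.5, -2.1]
finger_gap: 0.0426
gripper_force: 40.9
```

```bash
python3 - <<'E'
from h import *
p,Rt=tcp([.549,-.211,.078],-3,.09); go(p,Rt); s=arm.get_state(); print(s['joint_pos'],s['finger_gap'])
E
```

```text
slide cm [-6.35 20.34  1.89] rot [-1.97 10.37  6.72]
[ 21.70882124  11.19274852 -27.50250791 121.23920133   9.8477431
  32.56438254 -94.12966379] 0.04256804910563773
```

Emit:
{"method": "send_rows", "body": {"delta_rot": [[0,2,1],[-0.5,4,2.5],[-1,6,4],[-1.5,8,5.5],[-2,10.4,6.7]], "slide": [[-1.2,3.8,0],[-2.3,7.6,0],[-3.5,11.4,0.5],[-4.7,15.2,1],[-5.8,18.8,1.5]], "claw": [1,1,1,1,1]}}

```text
t: 6.18
tool_pos: [0.4955, -0.1958, 0.1919]
tool_rot: [179.4, -26.9, 1.3]
ft_force: [1.3, -0.2, -1.7]
finger_gap: 0.0426
gripper_force: 40.9
```

Emit:
{"method": "send_rows", "body": {"delta_rot": [[0,0,0],[0,0,0],[0,0,0],[0,0,0],[0,0,0]], "slide": [[-0.5,1.5,0.2],[-0.5,1.5,0.4],[-0.5,1.5,0.4],[-0.5,1.5,0.4],[-0.5,1.5,0.4]], "claw": [1,1,1,1,1]}}

```text
t: 6.6
tool_pos: [0.4944, -0.2071, 0.1858]
tool_rot: [179.5, -26.7, 1.5]
ft_force: [0.8, 0.5, -1.7]
finger_gap: 0.0429
gripper_force: 41.1
```

```bash
python3 - <<'E'
from h import *
c,im=snap('wrist','w5.png'); np.save('w5cal.npy',c,allow_pickle=True)
p,Rt=tcp([.549,-.211,.078],-3,.09); go(p,Rt); s=arm.get_state(); print(s['tool_pos'],s['tool_rot'],s['joint_pos'],s['finger_gap'])
print(c['eye'])
E
```

```text
slide cm [-0.06  0.45 -0.21] rot [-0.17  0.26  0.31]
[ 0.49439673 -0.20703389  0.18580138] [179.50552854 -26.73240844   1.47222416] [ 53.86390834  15.394953   -31.69910437 126.0338058  -10.62802123
  16.64139116 -54.27565712] 0.04313052070156114
[ 0.49557555 -0.2054102   0.33295185]
```

View pics/w5.png

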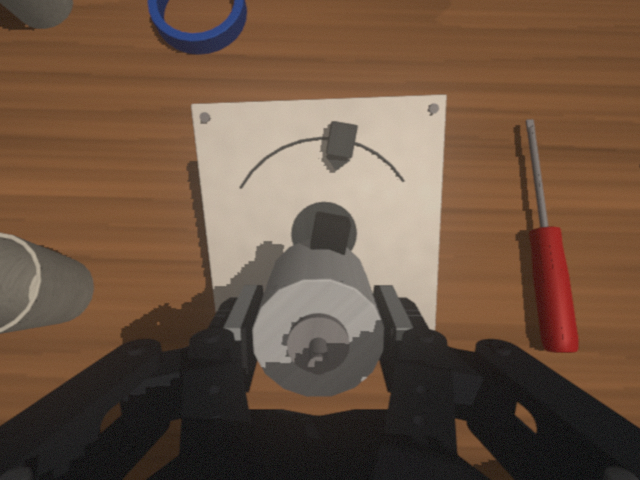

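The encoder hangs over the seat, the seat's disc showing behind the connector (324,228) with the pointer at (340,142), nib at about (338,168). I'll refine the seat and pointer by casting onto the deck plane.

```bash
python3 - <<'E'
from h import *
from scipy.optimize import least_squares
c=np.load('w5cal.npy',allow_pickle=True).item()
im=cv2.imread('pics/w5.png'); g=cv2.cvtColor(im,cv2.COLOR_BGR2GRAY)
S0=np.array([.549,-.211,.078]); D=deck(0); n=D[:,2]
loc=lambda u,v,h=0:(D.T@(onplane(c,u,v,S0+h*n,n)-S0))*1e3
for p in((205,118),(433,109)): print("screw",loc(*p))
# seat arc: first dark pixel from above per column, and sides
E=[]
for u in range(300,349):
    col=g[190:235,u].astype(float); i=np.where(col<120)[0]
    if len(i): j=i[0]; E.append((u,190+j-.5))
for v in range(215,236):
    row=g[v,270:330]; i=np.where(row<120)[0]; E.append((270+i[0]-.5,v))
    row=g[v,335:380]; i=np.where(row<120)[0]; E.append((335+i[-1]+.5,v))
Q=np.array([loc(*e)[:2] for e in E])
r=least_squares(lambda x:np.hypot(Q[:,0]-x[0],Q[:,1]-x[1])-x[2],[0,0,22],loss='soft_l1'); print("seat local",r.x,np.abs(r.fun).mean(), len(Q))
m=np.zeros_like(g); m[150:180,325:355]=(g[150:180,325:355]<120)
for v in range(156,174): 
    i=np.where(m[v])[0]
    if len(i): print(v,i[0],i[-1],end='; ')
cx=loc(338.5,170,3/1e3)-np.r_[r.x[:2],0]; print("\nnib",cx,np.hypot(*cx[:2]),np.degrees(np.arctan2(cx[1],cx[0])))
a=im[112:178,300:388]; b=im[180:246,280:368]
cv2.imwrite('pics/w5c.png',cv2.resize(a,(800,600),interpolation=cv2.INTER_CUBIC))
E
```

```text
screw [7.81158592e+01 7.16062090e+01 2.55734125e-14]
screw [ 7.66556457e+01 -6.93672970e+01  5.92050234e-15]
seat local [ 0.50657236  1.3405605  21.68363679] 0.1610247116542279 91
156 325 351; 157 325 350; 158 325 349; 159 325 348; 160 325 348; 161 325 347; 162 325 346; 163 325 345; 164 325 343; 165 326 342; 166 327 341; 167 327 339; 168 327 338; 169 329 337; 170 330 335; 171 330 334; 
nib [ 42.06004014 -11.26932039   3.        ] 43.54359376966398 -14.9991949545625
```

View pics/w5c.png

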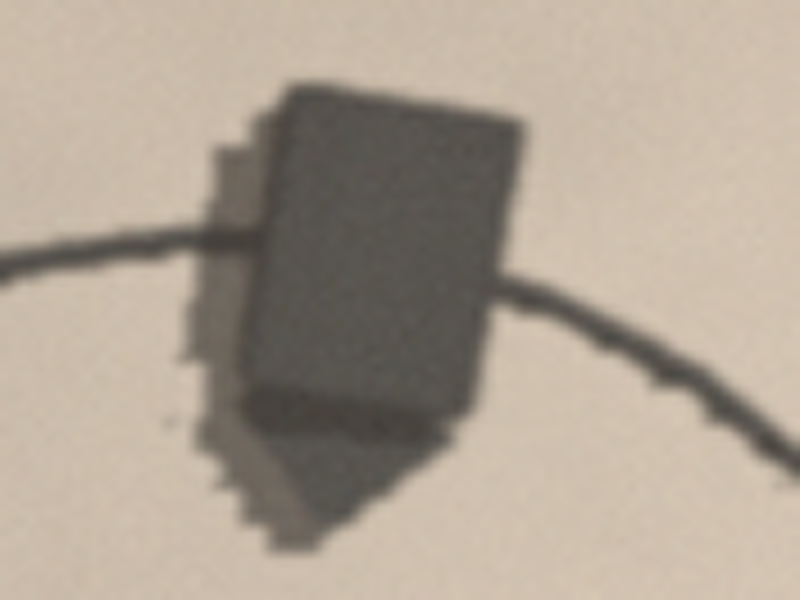

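```bash
python3 - <<'E'
from h import *
c=np.load('w5cal.npy',allow_pickle=True).item(); S0=np.array([.549,-.211,.078]); Y=3.7; D=deck(0,Y); n=D[:,2]
loc=lambda u,v,h:(D.T@(onplane(c,u,v,S0+h*n,n)-S0))*1e3
px=lambda a,b:(300+a*88/800,112+b*66/600)
S=np.array([.5,1.3]); ang=lambda d:np.degrees(np.arctan2(d[1],d[0]))
t=loc(*px(318,527),.003)[:2]-S; print("nib",t,np.hypot(*t),ang(t))
b1,b2,f2=[loc(*px(*q),.010)[:2]-S for q in((292,85),(523,122),(472,410))]; f1=loc(*px(240,385),.010)[:2]-S
print("edges",ang(b2-f2),ang(b1-f1),ang(b2-b1)+90,np.linalg.norm(b2-b1),np.linalg.norm(b2-f2)); m=(b1+b2)/2; print("back mid",ang(m),np.hypot(*m))
w=S0+D@np.array([.0005,.0013,0]); print("seat world",w)
# connector in hand, tool frame, from this picture (underside 32.9 ahead, connector top at 16.9)
s=arm.get_state(); R0=Rm(s['tool_rot']); T=s['tool_pos']; zt=R0[:,2]
tl=lambda u,v,h:R0.T@(onplane(c,u,v,T+h*zt,zt)-T)*1e3
print("top ctr",tl(319,337.5,-.0151)); a,b=tl(314,211,.0169),tl(350,218,.0169); print(a,b)
for ph in(-4,-5): 
  for h in(.03,0): p,Rt=tcp(w,ph,h,Y); print(ph,h,p); go(p,Rt)
E
```

```text
nib [42.23079688 -8.77637841] 43.13310820162604 -11.740064111174998
edges -11.339547733693907 -12.139113488709917 -11.156636027793041 15.389031810289623 18.817028734729952
back mid -12.255652566722874 71.87550362289036
seat world [ 0.54936983 -0.20967044  0.07818844]
top ctr [  0.76081609  -0.31377031 -15.1       ]
[37.18485153 -2.20553825 16.9       ] [34.39788511 11.81889383 16.9       ]
-4 0.03 [ 0.52063329 -0.21016939  0.13414076]
slide cm [0.01 0.33 5.79] rot [-0.17  0.26  1.61]
-4 0 [ 0.53425301 -0.21016939  0.10741057]
slide cm [0.03 0.34 8.79] rot [-0.17  0.26  1.61]
-5 0.03 [ 0.52062556 -0.21016578  0.13413682]
slide cm [0.01 0.33 5.79] rot [-0.17  0.26  2.61]
-5 0 [ 0.53424528 -0.21016578  0.10740663]
slide cm [0.02 0.34 8.79] rot [-0.17  0.26  2.61]
```

Emit:
{"method": "send_rows", "body": {"delta_rot": [[-0.2,0.3,0],[-0.2,0.3,0],[-0.2,0.3,0],[-0.2,0.3,0],[-0.2,0.3,0]], "slide": [[0.15,0.35,1.5],[0.15,0.35,3],[0.15,0.35,4.5],[0.15,0.35,5.8],[0.15,0.35,5.8]], "claw": [1,1,1,1,1]}}

```text
t: 7.07
tool_pos: [0.5217, -0.2099, 0.1326]
tool_rot: [179.5, -26.9, 1.4]
ft_force: [0.9, 0.7, -1.1]
finger_gap: 0.0427
gripper_force: 41.1
```

Emit:
{"method": "send_rows", "body": {"delta_rot": [[0,0,0],[0,0,0],[0,0,0],[0,0,0],[0,0,0]], "slide": [[0,0,0.5],[0,0,1],[0,0,1.5],[0,0,1.5],[0,0,1.5]], "claw": [1,1,1,1,1]}}

```text
t: 7.48
tool_pos: [0.5283, -0.2122, 0.1212]
tool_rot: [179.3, -27.1, 1.3]
ft_force: [0.1, 0.6, -1.7]
finger_gap: 0.043
gripper_force: 41.1
```

```bash
python3 - <<'E'
from h import *
c,im=snap('wrist','w6.png'); np.save('w6cal.npy',c,allow_pickle=True); snap('side','s6.png')
w=[.5494,-.2097,.0782]
p,Rt=tcp(w,-2.4,0,3.7); go(p,Rt); s=arm.get_state(); print(s['tool_pos'],s['tool_rot'],s['joint_pos'],s['finger_gap'],s['ft_force'],s['moment'])
d=cv2.imread('pics/s6.png'); cv2.imwrite('pics/s6c.png',np.hstack([cv2.resize(cv2.imread('pics/w6.png')[60:420,140:500],(400,400)),cv2.resize(d[135:265,285:415],(400,400),interpolation=cv2.INTER_CUBIC)]))
E
```

```text
slide cm [-0.1  -0.18  1.51] rot [ 0.12 -0.05 -0.13]
[ 0.5283438  -0.21197394  0.12131333] [179.28580341 -27.04702769   1.31334251] [ 38.54691245  23.24771775 -16.91946046 125.1903114  -28.64136055
   8.62524996 -37.01073369] 0.0429014240689236 [ 0.94248556  0.23192688 -1.63673962] [-0.08150744  0.60521739  0.01013225]
```

View pics/s6c.png

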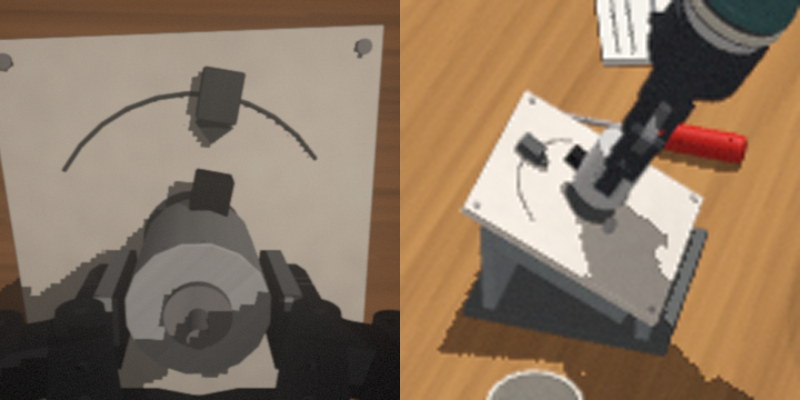

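Emit:
{"method": "send_rows", "body": {"delta_rot": [[0,0,0],[0,0,0],[0,0,0],[0,0,0],[0,0,0]], "slide": [[0,-0.05,0.05],[0,-0.1,0.1],[0,-0.15,0.2],[0,-0.15,0.3],[0,-0.15,0.3]], "claw": [1,1,1,1,1]}}

```text
t: 8.0
tool_pos: [0.5294, -0.2108, 0.118]
tool_rot: [179.3, -27.0, 1.3]
ft_force: [0.1, 0.4, -1.4]
finger_gap: 0.0432
gripper_force: 41.1
```

```bash
cat > st.py <<'E'
from h import *
p,Rt=tcp([.5494,-.2097,.0782],-2.4,0,3.7); go(p,Rt); s=arm.get_state(); print(s['joint_pos'],s['finger_gap'],s['ft_force'],s['moment'])
E
python3 st.py
```

```text
slide cm [-0.04 -0.06  1.17] rot [ 0.09 -0.01 -0.18]
[ 36.5456801   23.40806581 -14.81732643 125.30136593 -34.1713921
   8.58801739 -31.90844601] 0.04317697281805343 [ 0.111844    0.41799356 -1.37898675] [0.02906793 0.63135725 0.05291029]
```

Emit:
{"method": "send_rows", "body": {"delta_rot": [[0,0,0],[0,0,0],[0,0,0],[0,0,0],[0,0,0]], "slide": [[0,-0.05,0.1],[0.05,-0.05,0.2],[0.05,-0.05,0.3],[0.05,-0.05,0.4],[0.05,-0.05,0.5]], "claw": [1,1,1,1,1]}}

```text
t: 8.42
tool_pos: [0.5321, -0.2103, 0.1137]
tool_rot: [179.3, -27.0, 1.3]
ft_force: [0.6, -0.3, -0.7]
finger_gap: 0.0429
gripper_force: 41.1
```

```bash
python3 st.py
```

```text
slide cm [-0.09 -0.01  0.66] rot [ 0.09 -0.01 -0.18]
[ 34.33578861  23.81270464 -12.49711695 125.23906909 -40.38892547
   8.57038758 -26.07717579] 0.042907890109429726 [ 0.56242913 -0.3069562  -0.73337038] [0.0482671  0.62796212 0.0198377 ]
```

Emit:
{"method": "send_rows", "body": {"delta_rot": [[0,0,0],[0,0,0],[0,0,0],[0,0,0],[0,0,0]], "slide": [[0,0,0.1],[0,0,0.2],[0,0,0.3],[0,0,0.4],[0,0,0.4]], "claw": [1,1,1,1,1]}}

```text
t: 8.83
tool_pos: [0.5338, -0.2102, 0.11]
tool_rot: [179.3, -27.0, 1.3]
ft_force: [-0.5, 0.2, -0.8]
finger_gap: 0.0433
gripper_force: 41.1
```

```bash
python3 st.py
```

```text
slide cm [-0.08  0.    0.25] rot [ 0.09  0.   -0.18]
[ 32.90895174  24.20124082 -10.9702561  125.19321902 -44.88087465
   8.56519418 -21.79981255] 0.0432599698762834 [-0.4837357   0.21954878 -0.8397284 ] [ 0.01211757  0.63592199 -0.03013952]
```

Emit:
{"method": "send_rows", "body": {"delta_rot": [[0,0,0],[0,0,0],[0,0,0],[0,0,0],[0,0,0]], "slide": [[0,0,0.05],[0,0,0.1],[0,0,0.15],[0,0,0.2],[0,0,0.2]], "claw": [1,1,1,1,1]}}

```text
t: 9.25
tool_pos: [0.5348, -0.2102, 0.1084]
tool_rot: [179.3, -27.0, 1.3]
ft_force: [0.6, -0.2, -1.1]
finger_gap: 0.0427
gripper_force: 41.1
```

```bash
python3 st.py
```

```text
slide cm [-0.09 -0.01  0.07] rot [ 0.09 -0.01 -0.18]
[ 32.31491453  24.39274966 -10.32827213 125.15628403 -46.92699787
   8.5622782  -19.84341247] 0.0426811725014316 [ 0.64147092 -0.15288864 -1.10088133] [0.02278322 0.63603805 0.05721864]
```

Emit:
{"method": "send_rows", "body": {"delta_rot": [[0,0,0],[0,0,0],[0,0,0],[0,0,0],[0,0,0]], "slide": [[0,0,0.03],[0,0,0.06],[0,0,0.09],[0,0,0.12],[0,0,0.12]], "claw": [1,1,1,1,1]}}

```text
t: 9.67
tool_pos: [0.5351, -0.2103, 0.1079]
tool_rot: [179.3, -27.0, 1.3]
ft_force: [-5.1, 1.8, 6.0]
finger_gap: 0.0428
gripper_force: 42.2
```

```bash
python3 st.py
```

```text
slide cm [-0.09 -0.01  0.01] rot [ 0.09 -0.03 -0.18]
[ 31.98656994  24.44131921  -9.94589137 125.15917568 -48.12054064
   8.61223849 -18.69620882] 0.04283303206654864 [-5.14033398  1.78194144  6.01411619] [0.22778474 0.91130622 0.18435844]
```

Contact, about 9 N square to the deck at exactly the expected height. One short settling press, then release.

Emit:
{"method": "send_rows", "body": {"delta_rot": [[0,0,0],[0,0,0],[0,0,0],[0,0,0],[0,0,0]], "slide": [[0,0,0.03],[0,0,0.03],[0,0,0.03],[0,0,0.03],[0,0,0.03]], "claw": [1,1,1,1,1], "force": 20}}

```text
t: 10.08
tool_pos: [0.5351, -0.2103, 0.1079]
tool_rot: [179.3, -27.0, 1.3]
ft_force: [-8.1, 0.6, 9.5]
finger_gap: 0.0427
gripper_force: 42.6
```

Emit:
{"method": "send_rows", "body": {"delta_rot": [[0,0,0],[0,0,0],[0,0,0],[0,0,0],[0,0,0]], "slide": [[0,0,0],[0,0,0],[0,0,0],[0,0,0],[0,0,0]], "claw": [0,-0.1,-0.25,-0.4,-0.6]}}

```text
t: 10.5
tool_pos: [0.5357, -0.2102, 0.1072]
tool_rot: [179.3, -27.0, 1.3]
ft_force: [-0.7, -0.3, -0.7]
finger_gap: 0.0682
gripper_force: 0.0
```

```bash
python3 st.py; python3 - <<'E'
from h import *
c,im=snap('wrist','w7.png'); np.save('w7cal.npy',c,allow_pickle=True)
g=cv2.cvtColor(im,cv2.COLOR_RGB2GRAY); D=deck(0,3.7); n=D[:,2]; S=np.array([.5494,-.2097,.0782])
print("expected top ctr px",proj(c,S+.048*n),"nib px",proj(c,S+deck(-11.7,3.7)@[.043,0,.003]),"conn corners px",[np.round(proj(c,S+deck(-11.7,3.7)@[.034,y,.016]),1) for y in(.007,-.007)])
b=(g<62).astype(np.uint8); nn,l,st,ce=cv2.connectedComponentsWithStats(b)
for i in range(1,nn):
    if 150<st[i,4]<20000: print(st[i],ce[i])
E
```

```text
slide cm [-0.11 -0.   -0.09] rot [ 0.09 -0.02 -0.17]
[ 31.88630421  24.5540788   -9.88310197 125.1130968  -48.40045707
   8.55323347 -18.43755   ] 0.06815294477330759 [-0.74147737 -0.29486246 -0.74621258] [-0.02265272  0.44456343 -0.00677151]
expected top ctr px [318.43256646 343.4278147 ] nib px [334.66905107 194.89621621] conn corners px [array([314.4, 220.2]), array([349.9, 225.7])]
[  95    0  122   38 3067] [154.7626345   15.67623084]
[583   1  57  11 228] [614.74561404   4.95614035]
[314 121  43  61 438] [331.80821918 163.57534247]
[ 302  217   52   43 1309] [331.94957983 237.7960275 ]
[ 296  344   59   38 1077] [327.1996286  363.62952646]
```

Released. The connector blob sits where it should (top edge at row 217, against about 220 expected). Back straight out along the tool axis.

Emit:
{"method": "send_rows", "body": {"delta_rot": [[0,0,0],[0,0,0],[0,0,0],[0,0,0],[0,0,0]], "slide": [[0,0,-0.3],[0,0,-0.8],[0,0,-1.4],[0,0,-2.2],[0,0,-3]], "claw": [-0.8,-0.8,-0.8,-0.8,-0.8]}}

```text
t: 10.97
tool_pos: [0.5214, -0.2103, 0.1347]
tool_rot: [179.3, -27.0, 1.3]
ft_force: [-0.0, -0.6, 0.7]
finger_gap: 0.0769
gripper_force: 0.0
```

Emit:
{"method": "send_rows", "body": {"delta_rot": [[0,0,0],[0,0,0],[0,0,0],[0,0,0],[0,0,0]], "slide": [[0,0,-1],[0,0,-2],[0,0,-3.5],[0,0,-5],[0,0,-6]], "claw": [-0.8,-0.8,-0.8,-0.8,-0.8]}}

```text
t: 11.38
tool_pos: [0.494, -0.2103, 0.1892]
tool_rot: [179.3, -27.1, 1.3]
ft_force: [-0.3, -0.0, 1.0]
finger_gap: 0.0769
gripper_force: 0.0
```

Emit:
{"method": "send_rows", "body": {"delta_rot": [[0,0,0],[0,0,0],[0,0,0],[0,0,0],[0,0,0]], "slide": [[0,0,0],[0,0,0],[0,0,0],[0,0,0],[0,0,0]], "claw": [-0.8,-0.8,-0.8,-0.8,-0.8]}}

```text
t: 11.8
tool_pos: [0.4944, -0.2099, 0.1866]
tool_rot: [179.4, -26.9, 1.3]
ft_force: [0.2, -0.1, 0.6]
finger_gap: 0.0766
gripper_force: 0.0
```

```bash
python3 - <<'E'
from h import *
c,im=snap('wrist','w8.png'); s=arm.get_state(); print(s['joint_pos'],s['ft_force'],s['finger_gap'],np.abs(s['joint_vel']).max())
g=cv2.cvtColor(im,cv2.COLOR_RGB2GRAY); n=deck(0,3.7)[:,2]; S=np.array([.5494,-.2097,.0782])
D=deck(0,3.7); loc=lambda u,v,h:(D.T@(onplane(c,u,v,S+h*n,n)-S))*1e3
print("exp top",proj(c,S+.048*n),"nib",proj(c,S+deck(-11.7,3.7)@[.043,0,.003]),"conn",[np.round(proj(c,S+deck(-11.7,3.7)@[.034,y,.016]),1) for y in(.007,-.007)])
for th in (50,62,75):
    b=(g<th).astype(np.uint8); nn,l,st,ce=cv2.connectedComponentsWithStats(b)
    for i in range(1,nn):
        if 250<st[i,4]<6000 and 250<ce[i][0]<400 and ce[i][1]<330:
            k=cv2.findContours((l==i).astype(np.uint8),cv2.RETR_EXTERNAL,cv2.CHAIN_APPROX_NONE)[0][0]; r=cv2.minAreaRect(k)
            print(th,st[i],np.round(cv2.boxPoints(r),1).tolist())
p=np.round(proj(c,S+.048*n)).astype(int)
for th in (120,140,160):
    nn,l,st,ce=cv2.connectedComponentsWithStats((g>th).astype(np.uint8)); i=l[p[1],p[0]-0]; 
    q=[st[j] for j in range(1,nn) if 400<st[j,4]<6000 and abs(ce[j]-p).max()<40]; print(th,q)
E
```

```text
[ 23.59059682  12.12322088   2.32774947 127.8226168  -38.15335418
  19.32351743 -29.17455058] [-0.67545745 -0.15615047 -0.47938985] 0.07681515265554481 0.1819255038180775
exp top [318.92293275 256.82957533] nib [329.47429601 171.2391807 ] conn [array([316.3, 186.3]), array([338.9, 189.9])]
62 [316 187  24  25 353] [[315.1000061035156, 206.8000030517578], [319.5, 186.0], [340.20001220703125, 190.39999389648438], [335.79998779296875, 211.1999969482422]]
75 [310 186  31  26 488] [[309.5, 206.3000030517578], [313.8999938964844, 184.60000610351562], [341.0, 190.0], [336.70001220703125, 211.6999969482422]]
120 []
140 []
160 []
```

The connector's corners, (319.5,186) and (340.2,190.4), lie within about 3 px of where they should be. That means the part is seated and turned right, so I hand in.

```bash
python3 -c "
from plant import arm
print(arm.job_done())"
```

```text
the job is handed in; nothing more can be done
None
```

I set the encoder on the small stand's seat with its connector at the pointer, let it go and handed in at about 12 s; the last image put the connector within about 3 px of target, no verdict came back, and I viewed 11 pictures, one over the limit of 10.

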